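# Put a refilled damp trap back into service

## Task

I have just refilled the damp trap on the under-stairs cabinet: turn its week dial anticlockwise back to its zero stop, and pick up the vented lid with its cap still on and lower the two together onto the mouth of the open tin until the lid is fully home - set it down, do not drop it. Then let go of the lid and lift the cap alone off it, leaving the lid seated on the tin, and finish holding the cap level about a hand's breadth above the lid, over the tin, with the gripper still closed on it. Leave the key bowl, the bowl of coins, the torch and the trinket box where they are.

Things in the scene. Friction and masses are not known exactly. Their poses are not given: they have to be found in the camera images.
- week_dial (a joint): week dial of the damp trap: radians turned clockwise (seen from above) from its zero stop, at most 4.71. Stiff (0.04 N m), stays where it is left, stops dead at 0; turning anticlockwise lowers the value
- dial_grip (a point): grip point of the week dial on its vertical axis, 37 mm above the cabinet top. A bar 40 long, 11 wide, 21 high (top 45 mm above the cabinet top) stands on a 44 mm disc (its top 24 mm above the cabinet top). This frame turns with the dial: x along the bar towards its pointer nose, z up
- trap: damp trap, fixed: white base plate 100 (x) by 235 (y), 18 high, with the open aluminium tin at its +y end and the grey week dial at its -y end; origin at the centre of the plate's underside. Tin axis 65 mm along +y, dial axis 62 mm along -y
- tin_rim (a point): centre of the tin's open mouth at rim height, 99 mm above the cabinet top, z up. Round neck 50 across and 21 high, top edge chamfered 1.5 mm; body below it 56 across, 60 high. White beads inside, about 7 mm below the rim
- lid_centre (a point): vented lid (the inner lid), aluminium, about 110 g, starting right way up on the cabinet top with the cap on it. The point is on its axis half-way up its grooved band, 12.5 mm above its lower edge; z up. Band 60 across, 25 high: the place to grip, as the cap above is narrower. Fully home on the tin, this point is 4.5 mm below the rim
- lid: the same lid; origin on its axis at its lower edge, z up. Skirt 17 deep, bore 54 (2 mm clear of the tin's neck all round); its ceiling comes to rest on the rim. Above the band a flat shoulder and a raised pierced boss, 44 across, 9 high
- cap_knob (a point): cap (the outer lid), aluminium, about 50 g: the point is the middle of its knob, 25 mm above its lower edge, 37.5 mm above lid_centre while the cap is on; z up. Knob head round, 18 across, 14 high, from 18 to 32 mm above the lower edge, on a 12 mm stem 4 high
- cap: the same cap; origin on its axis at its lower edge, z up. Skirt 54 across, 11 deep inside, cap top 14 mm above the lower edge. It sits loose over the lid's boss (2 mm clear all round) and rests on the lid's shoulder; nothing fastens it
- key_bowl: bystander: navy ceramic bowl, 140 across, 52 high, with steel keys in it; origin at the centre of its underside
- coin_bowl: bystander: glass bowl of coins, 96 across, 40 high; origin at the centre of its underside
- trinket_box: bystander: wooden box, 89 (x) by 129 (y), 63 high; origin at the centre of its underside
- torch: bystander: black plastic torch lying on the cabinet top, 145 long along its x, 41 across the head; origin under its middle
Things that resemble listed ones, but are neither listed nor needed, are in the scene too. Leave any green or orange look-alike of the lid alone.

How it is judged:
On the way:
1. the week dial is at zero, and the lid, with its cap on, sits fully home on the tin, let go (value of joint week_dial below 0.08 rad and z of lid_centre in the frame of tin_rim below -0.0015 m and horizontal distance between lid_centre and tin_rim below 0.004 m and angle between lid_centre's own z axis and vertical below 0.07 rad and z of cap_knob in the frame of lid_centre below 0.041 m and horizontal distance between cap_knob and lid_centre below 0.006 m and contact force between the fingers and lid below 0.05 N), for 0.2 s.
At the end, for the whole second after the job is handed in: dial under 0.08 rad; lid untouched and at rest on the tin (3 mm of fully home, 4 mm of centred, 4 degrees of level); cap gripped, touching neither lid nor trap, at least 50 mm higher than when on the lid, within 60 mm sideways of the tin's axis and 17 degrees of level (value of joint week_dial below 0.08 rad and z of lid_centre in the frame of tin_rim below -0.0015 m and horizontal distance between lid_centre and tin_rim below 0.004 m and angle between lid_centre's own z axis and vertical below 0.07 rad and contact force between each of the fingers, cap and lid below 0.05 N and linear speed of lid below 0.02 m/s and contact force between the fingers and cap above 1 N and contact force between cap and trap below 0.05 N and z of cap_knob in the frame of lid_centre above 0.0875 m and horizontal distance between cap_knob and tin_rim below 0.06 m and angle between cap_knob's own z axis and vertical below 0.3 rad); the arm keeps its last pose, push and grip.
It fails at once if the cap comes off the lid (by more than about 12 mm) while the lid is not on the tin (distance between cap_knob and lid_centre above 0.05 m and (z of lid_centre in the frame of tin_rim above 0.001 m or horizontal distance between lid_centre and tin_rim above 0.006 m)).
It fails at once if the lid comes up off its seat with the cap when the cap is lifted (contact force between the fingers and cap above 1 N and contact force between the fingers and lid below 0.2 N and z of lid_centre in the frame of tin_rim above 0.001 m and horizontal distance between lid_centre and tin_rim below 0.03 m).
It fails at once if the lid is dropped (moves faster than 0.4 m/s out of the gripper) (linear speed of lid above 0.4 m/s and contact force between the fingers and lid below 0.05 N).
It fails at once if a bowl, the torch or the trinket box is shifted more than 20 mm (distance of any of key_bowl, coin_bowl, trinket_box, torch from where it was at the start of the episode above 0.02 m).
It also fails if it takes over 72 s, if anything falls off the work surface, if the arm or the gripper's body presses on something with over 40 N, if the wrist force passes 120 N, or if a joint passes its speed limit or range.

## Robot

A 6-joint arm with a two-finger parallel gripper is mounted at the origin on the work surface. World frame = base frame: x ahead of the robot, y to its left, z up, the work surface at z = 0. Lengths are in m, angles in rad, forces in N, time in s.
With the tool pointing down it reaches from about 0.375 to 0.9 m from the base axis. Payload 3.1 kg.
Tool frame: the origin (TCP) lies midway between the tips of the shut fingers; the grasp point (between the pads) lies 19 mm behind it; x points along the fingers, y is the direction in which the jaws open and shut, and the axes are right-handed (so a half turn about x gives the same grasp; the last joint's range is limited). The gripper opens to 87 mm and grips with 3 to 60 N. Pads are 19 mm wide; open, the fingers measure 117 mm over their backs; the gripper's body (75 mm by 190 mm) begins 51 mm behind the grasp point.
Start: joints at [-0.178, 0.527, 1.433, -0, 1.181, -0.178], TCP at [0.625, 0, 0.223] pointing down, gripper open.
Joint ranges: [-3.08, 3.08], [-0.75, 2.2], [0.22, 2.44], [-1.43, 4.57], [0, 2.65], [-2.85, 2.85]. Speed limits (rad/s): [2.79, 2.79, 3.14, 3.14, 3.14, 3.14].

## Interface

Orientations are given as a unit quaternion [x, y, z, w].
In Python, from rig import get_obs, imaging, robot gives the robot as it stands.
- The arm moves only by the shell command python3 -m inch 'ROWS' [FORCE]. ROWS is JSON, a list of rows, each a list of 3 entries, a list of its own where there are three numbers: the finger opening in mm, from 0 to 87, then the shift along the tool's x, y, z in mm, then the turn, a rotation vector about the tool's x, y, z in degrees. In form: [[grip, [dx, dy, dz], [wx, wy, wz]], ...]. A call has 1 to 12 rows; each row shifts and turns the pose as measured when the row begins, along the tool's axes as they then stand; what a row does not reach is not made up. A row lasts 1/8 s, in which the tool goes at most 62.5 mm and 10.7 degrees, less where a joint would pass 70% of its speed; a pose out of reach is approached as far as the arm can. A call with a gripper value outside its range is refused whole. The fingers move at their own pace and stop on an object; FORCE is the grip in N (left out, the last holds). Time passes only in rows, so rows that do not move let the fingers close. It gives the time, the measured TCP pose, the force and the opening at its end, in the units of the state.
- get_obs(): the state, without advancing time (a new reading comes with each control period).
- imaging.camera(name): name is "scene" or "side" or "wrist"; returns the picture (420x560x3 uint8, red, green, blue); there is no depth.
- imaging.camera_params(name): a dict with "camera_matrix" (3x3 intrinsics, pixels), "xyz" and "rotation" of the camera in the world. Camera axes: x right, y down, z forward; pixel columns grow to the right and rows downward; lengths in m; the calibration is good to about 2 mm. A picture is of the moment at which its call begins: read the wrist's pose just before it. camera_params takes no time and is no camera call; for the wrist camera it gives the pose at the moment of the call.
- robot.hand_in(): hands the job in, once; it reports no verdict.
Trained networks look in the newest picture that a camera, given by its name, has taken for a name from the list of things; names that differ only in an ending like _2 or _b are one class to them, and where a whole thing is asked for, a point or a joint stands for the part that bears it (a point fixed in the world has none). Each returns a list of dicts, best first, with "confidence" (0 to 1); they miss things now and then, are a little off and sometimes report something else, mostly with a low value. They report only what shows in the picture. A call takes as long as a camera call. They do not tell look-alikes from the thing itself.
- imaging.cut_out(camera, target): "pixels" (420x560 bool, what is visible of it) and "box" ([centre column, centre row, width, height] in pixels, round what is visible of it).
- imaging.tip_of(camera, target): "pixel" ([column, row] in pixels: a listed point, or the origin of a listed thing).
The state is a dict: "time": time; "q": joint angles; "joint_velocities": joint speeds; "joint_torque": joint torques, N m; "position": TCP position; "tool_rot": TCP orientation; "ft_force": force on the tool from outside, world axes, zero at the start; "moment": the same for the moment, N m; "grip_width": finger opening in m.
Only numpy, scipy, OpenCV 4.12 (cv2) and the standard library are available. Lean on these libraries where they do the work, as an engineer would, in place of code of your own. Each camera call takes 0.05 s, during which the arm holds its last target. There are 200 camera calls.

## Working session

There is one attempt and no reset: what is moved stays moved. The work goes in short steps, Python scripts to look and compute and a shell command to move; the robot and the scene stay as the last step left them, time stands still between calls to the robot, and variables do not carry over. Pictures are saved under pics/ and viewed, about 8 in all and at most 12, crops included, and the job is handed in when it is done.

```bash
mkdir -p pics; cat > h.py <<'E'
import numpy as np, cv2
from rig import get_obs, imaging, robot
from scipy.spatial.transform import Rotation as R
def snap(c,fn=None):
    im=imaging.camera(c); P=imaging.camera_params(c)
    if fn: cv2.imwrite('pics/'+fn,im[:,:,::-1])
    return im,P
def rot(P):
    r=np.array(P['rotation'],float)
    return r if r.shape==(3,3) else R.from_quat(r).as_matrix()
def ray(P,px):
    d=np.linalg.inv(np.array(P['camera_matrix']))@np.array([px[0],px[1],1.]); d=rot(P)@d
    return np.array(P['xyz']),d/np.linalg.norm(d)
def at_z(P,px,z):
    o,d=ray(P,px); return o+d*(z-o[2])/d[2]
def proj(P,X):
    p=np.array(P['camera_matrix'])@(rot(P).T@(np.array(X)-np.array(P['xyz']))); return p[:2]/p[2]
def tri(rays):
    A=sum(np.eye(3)-np.outer(d,d) for o,d in rays); b=sum((np.eye(3)-np.outer(d,d))@o for o,d in rays)
    return np.linalg.solve(A,b)
E
python3 - <<'E'
from h import *
s=get_obs(); print(s)
hs={'dial_grip':.037,'tin_rim':.099,'lid_centre':.0125,'cap_knob':.050,'trap':0,'key_bowl':0,'coin_bowl':0,'trinket_box':0,'torch':0}
for c in ['scene','side']:
    im,P=snap(c,c+'0.png'); print(c,P['xyz'],P['camera_matrix'])
    for n,z in hs.items():
        for r in imaging.tip_of(c,n)[:3]: print(c,n,round(r['confidence'],2),np.round(r['pixel'],0),np.round(at_z(P,r['pixel'],z),3))
a=cv2.imread('pics/scene0.png');b=cv2.imread('pics/side0.png')
E
```

```text
{'time': 0.0, 'q': array([-1.78502112e-01,  5.28459144e-01,  1.43392569e+00, -4.11741257e-05,
        1.18135834e+00, -1.78518435e-01]), 'joint_velocities': array([-0.00029595, -0.00020125,  0.00127309, -0.00137786, -0.00046621,
       -0.00078511]), 'joint_torque': array([-5.45745443e-04, -4.40045428e+01, -1.76593530e+01,  6.32597599e-02,
        5.83207863e-02, -1.53719384e-04]), 'position': array([6.24262981e-01, 1.49295001e-04, 2.21568495e-01]), 'tool_rot': array([ 0.49954703,  0.50062458, -0.50043639,  0.49939084]), 'ft_force': array([-0.14561153, -0.01497593, -0.68342437]), 'moment': array([ 0.00131021,  0.00808922, -0.03114365]), 'grip_width': 0.08707492111993251}
scene [1.14540492 0.25558535 0.49860867] [[396.20670732   0.         278.3151164 ]
 [  0.         396.20670732 209.12715034]
 [  0.           0.           1.        ]]
scene dial_grip 0.73 [360. 241.] [0.521 0.144 0.037]
scene tin_rim 0.78 [433. 234.] [0.526 0.267 0.099]
scene lid_centre 0.82 [266. 197.] [ 0.418 -0.113  0.013]
scene lid_centre 0.72 [217. 197.] [ 0.469 -0.216  0.013]
scene lid_centre 0.64 [221. 174.] 
[... 613 characters left out ...]
37]
side dial_grip 0.72 [241. 135.] [0.542 0.342 0.037]
side tin_rim 0.63 [243. 134.] [0.533 0.264 0.099]
side lid_centre 0.86 [241. 283.] [ 0.415 -0.118  0.012]
side lid_centre 0.83 [235. 356.] [ 0.362 -0.267  0.012]
side lid_centre 0.78 [281. 312.] [ 0.474 -0.213  0.012]
side cap_knob 0.96 [281. 304.] [ 0.473 -0.213  0.05 ]
side trap 0.66 [253. 176.] [ 0.533  0.202 -0.   ]
side key_bowl 0.98 [419. 296.] [ 0.76  -0.269  0.   ]
side coin_bowl 0.69 [341. 178.] [0.756 0.113 0.   ]
side trinket_box 0.8 [374. 231.] [ 0.755 -0.08   0.   ]
side trinket_box 0.7 [418. 297.] [ 0.757 -0.271  0.   ]
side trinket_box 0.68 [284. 306.] [ 0.486 -0.195  0.   ]
side torch 0.87 [213. 248.] [0.378 0.001 0.   ]
```

View pics/scene0.png

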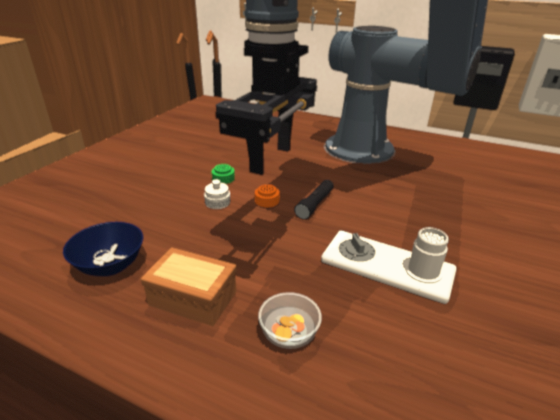

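View pics/side0.png

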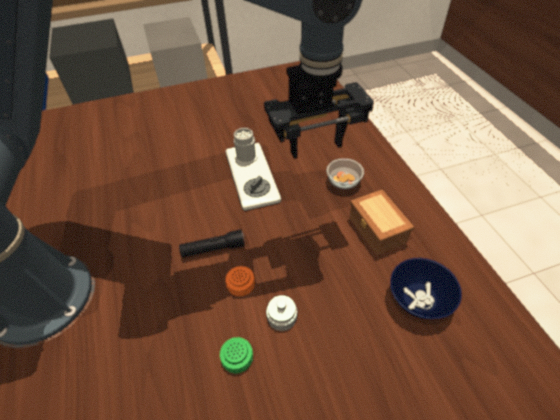

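The scene shows the real (aluminium) lid at scene px (217,195) and side px (281,312), roughly (0.472,-0.213). The orange and green look-alikes sit beside it. The dial is near (0.52,0.14) and the tin near (0.53,0.265). I'll do the dial first.

```bash
cat >> h.py <<'E'
def T(): 
    s=get_obs(); return np.array(s['position']),R.from_quat(s['tool_rot']).as_matrix(),s
def goto(X,yaw=None):
    "print tool-frame shift (mm) to world X and the turn that makes tool point down with jaw axis (tool y) at yaw deg"
    p,r,s=T(); print('pos',np.round(p*1000,1),'shift mm',np.round(r.T@(np.array(X)-p)*1000,1),'jaw yaw',round(np.degrees(np.arctan2(r[1,1],r[0,1])),1),'q6',round(s['q'][5],2))
    if yaw is None: yaw=np.degrees(np.arctan2(r[1,1],r[0,1]))
    y=np.array([np.cos(np.radians(yaw)),np.sin(np.radians(yaw)),0]); x=np.array([0,0,-1.]); D=np.c_[x,y,np.cross(x,y)]
    print('turn deg',np.round(np.degrees(R.from_matrix(r.T@D).as_rotvec()),1))
E
python3 -c "
from h import *
print(np.round(T()[1],2)); goto([.47,.14,.23])
P=imaging.camera_params('wrist');print(P['xyz'],np.round(rot(P),2),P['camera_matrix'])"
```

```text
[[-0.  1. -0.]
 [ 0. -0. -1.]
 [-1. -0. -0.]]
pos [625.    0.  222.6] shift mm [  -7.4 -155.  -140. ] jaw yaw -0.0 q6 -0.18
turn deg [-0. -0.  0.]
[0.62418456 0.08431755 0.38449109] [[ 1.    0.   -0.  ]
 [ 0.   -0.95 -0.31]
 [-0.    0.31 -0.95]] [[334.52232619   0.         279.07274353]
 [  0.         334.52232619 210.67440835]
 [  0.           0.           1.        ]]
```

```bash
python3 -m inch '[[87,[-10,-35,-47],[0,0,0]],[87,[-10,-35,-47],[0,0,0]],[87,[-8,-35,-47],[0,0,0]],[87,[0,0,0],[0,0,0]]]'
cat > look.py <<'E'
import sys
from h import *
goto([.522,.14,.25]); im,P=snap('wrist',sys.argv[1])
for a in sys.argv[2:]:
    n,z=a.split('=')
    for r in imaging.tip_of('wrist',n)[:3]: print(n,round(r['confidence'],2),np.round(r['pixel'],1),np.round(at_z(P,r['pixel'],float(z)),4))
E
python3 look.py w1.png dial_grip=.037 tin_rim=.099 trap=0
```

```text
time: 1.5
position: [0.5184, 0.1438, 0.2508]
tool_rot: [0.501, 0.499, -0.5, 0.499]
ft_force: [-0.1, -0.2, 0.3]
grip_width: 0.0867
pos [518.4 143.8 250.8] shift mm [0.8 3.6 3.8] jaw yaw -0.2 q6 0.07
turn deg [ 0.  -0.  -0.1]
dial_grip 0.73 [283.3 182.8] [0.5247 0.1395 0.037 ]
tin_rim 0.94 [293.2  57.1] [0.5323 0.2642 0.099 ]
trap 0.88 [286.  128.9] [0.5285 0.1971 0.    ]
```

View pics/w1.png

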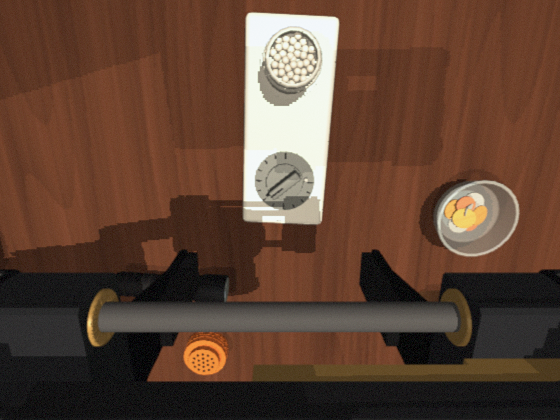

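The wrist view shows the dial at (285,181), its bar running lower-left to upper-right, and the tin at (293,58). I'll enlarge the dial to find the pointer nose.

```bash
python3 -c "
import cv2
a=cv2.imread('pics/w1.png')[135:230,235:335];cv2.imwrite('pics/w1c.png',cv2.resize(a,None,fx=6,fy=6,interpolation=cv2.INTER_CUBIC))"
```

```text
(no output)
```

View pics/w1c.png

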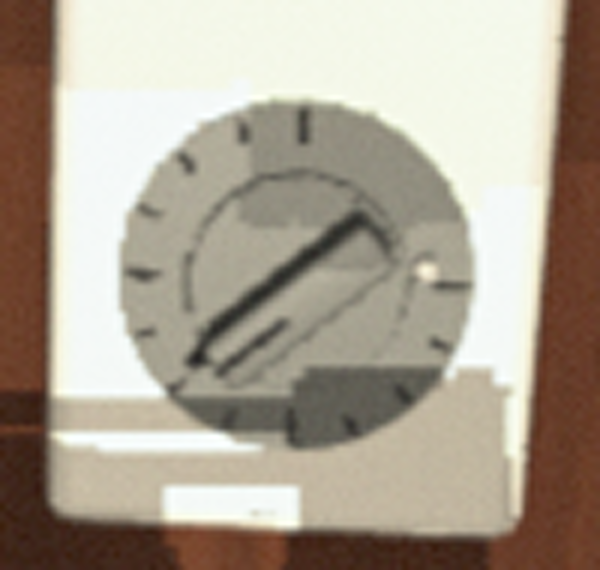

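The tick arc runs clockwise from +x (white dot, zero) to +y, and the nose line is at lower left. So the dial is about 143° (2.5 rad) from zero. I'll grip across the bar at jaw yaw -51° and turn anticlockwise.

```bash
python3 -m inch '[[45,[20,6,4],[10,0,0]],[45,[20,0,0],[10,0,0]],[45,[20,0,0],[10,0,0]],[45,[15,0,0],[10,0,0]],[45,[0,0,0],[10,0,0]],[45,[0,0,0],[0,0,0]]]'
sed -i 's/goto(\[.522,.14,.25\])/goto([.5245,.1395,.032],-51)/' look.py
python3 look.py w2.png dial_grip=.037 tin_rim=.099
```

```text
time: 2.45
position: [0.5363, 0.1269, 0.1704]
tool_rot: [0.672, 0.224, -0.669, 0.227]
ft_force: [-0.6, -0.5, 1.0]
grip_width: 0.0461
pos [536.3 126.9 170.4] shift mm [138.3 -17.8   2.2] jaw yaw -52.8 q6 0.95
turn deg [-1.8 -0.2 -0.3]
dial_grip 0.96 [260.9 201.6] [0.5245 0.1386 0.037 ]
tin_rim 0.97 [108.7 112.9] [0.529  0.2646 0.099 ]
```

```bash
python3 -m inch '[[45,[35,-18,2],[-2,0,0]],[45,[35,0,0],[0,0,0]],[45,[0,0,0],[0,0,0]]]'
sed -i 's/.1395,.032/.139,.032/' look.py; python3 look.py w3.png dial_grip=.037
```

```text
time: 2.98
position: [0.5264, 0.1403, 0.1012]
tool_rot: [0.669, 0.237, -0.662, 0.241]
ft_force: [-0.2, 0.1, 1.1]
grip_width: 0.0449
pos [526.4 140.3 101.2] shift mm [69.2 -0.7  2.9] jaw yaw -50.5 q6 0.94
turn deg [ 0.5 -0.5 -0.5]
dial_grip 0.74 [275.5 231.4] [0.5224 0.1393 0.037 ]
```

```bash
python3 -m inch '[[45,[35,0,2],[0,0,0]],[45,[32,0,1],[0,0,0]],[45,[2,0,0],[0,0,0]],[45,[0,0,0],[0,0,0]]]'; sed -i 's/.5245,.139,/.5235,.139,/' look.py
python3 look.py w4.png; 
```

```text
time: 3.58
position: [0.5351, 0.1387, 0.0407]
tool_rot: [0.676, 0.235, -0.654, 0.244]
ft_force: [0.4, -0.7, 0.1]
grip_width: 0.045
pos [535.1 138.7  40.7] shift mm [ 8.3 -7.8  9. ] jaw yaw -50.4 q6 0.93
turn deg [ 0.6 -1.5 -1.2]
```

View pics/w4.png

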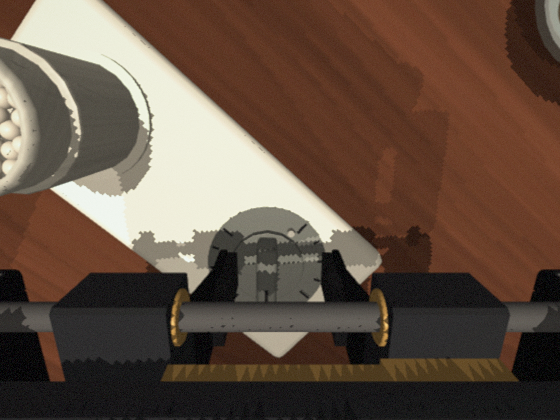

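The fingers straddle the bar (bar column 267, fingers 225–335). That agrees with the computed offset, so I'll correct it and then go down the rest of the way.

```bash
python3 -m inch '[[45,[0,-8,9],[0,-1.5,-1.2]],[45,[0,0,0],[0,0,0]]]'; python3 look.py w5.png dial_grip=.037
```

```text
time: 3.88
position: [0.5235, 0.1393, 0.0428]
tool_rot: [0.666, 0.239, -0.665, 0.24]
ft_force: [-0.0, 0.2, 0.0]
grip_width: 0.0448
pos [523.5 139.3  42.8] shift mm [10.8  0.2  0.2] jaw yaw -50.4 q6 0.93
turn deg [ 0.6 -0.1 -0.1]
dial_grip 0.84 [280.8 262.1] [0.5244 0.1387 0.037 ]
```

```bash
python3 -m inch '[[45,[6,0,0],[0,0,0]],[45,[5,0,0],[0,0,0]],[0,[0,0,0],[0,0,0]],[0,[0,0,0],[0,0,0]],[0,[0,0,0],[0,0,0]],[0,[0,0,0],[0,0,0]]]' 25; python3 look.py w6.png
```

```text
time: 4.72
position: [0.5242, 0.1393, 0.0305]
tool_rot: [0.666, 0.239, -0.664, 0.24]
ft_force: [-0.3, -0.7, 0.2]
grip_width: 0.0129
pos [524.2 139.3  30.5] shift mm [-1.5 -0.3  0.7] jaw yaw -50.4 q6 0.93
turn deg [ 0.6 -0.1 -0.1]
```

```bash
python3 -m inch '[[0,[-2,0,0],[-6,0,0]],[0,[0,0,0],[-10,0,0]],[0,[0,0,0],[-10,0,0]],[0,[0,0,0],[-10,0,0]],[0,[0,0,0],[0,0,0]]]' 25; python3 look.py w7.png; python3 -c "
from h import *
print(np.round(get_obs()['moment'],3))"
```

```text
time: 5.4
position: [0.5246, 0.1389, 0.0305]
tool_rot: [0.556, 0.437, -0.554, 0.439]
ft_force: [0.4, 0.5, -0.8]
grip_width: 0.0108
pos [524.6 138.9  30.5] shift mm [-1.5 -1.1  0.2] jaw yaw -13.4 q6 0.29
turn deg [37.6 -0.1 -0.2]
[-0.025 -0.031  0.014]
```

```bash
python3 -m inch '[[0,[-1,0,0],[-10,0,0]],[0,[0,0,0],[-10,0,0]],[0,[0,0,0],[-10,0,0]],[0,[0,0,0],[-10,0,0]],[0,[0,0,0],[-10,0,0]],[0,[0,0,0],[-10,0,0]],[0,[0,0,0],[-10,0,0]],[0,[0,0,0],[0,0,0]]]' 25; python3 look.py w8.png; python3 -c "
from h import *
print(np.round(get_obs()['moment'],3))"
```

```text
time: 6.45
position: [0.525, 0.1391, 0.0305]
tool_rot: [0.2, 0.677, -0.199, 0.679]
ft_force: [0.5, -0.6, 0.2]
grip_width: 0.0109
pos [525.  139.1  30.5] shift mm [-1.5 -0.9 -1.2] jaw yaw 57.3 q6 -0.95
turn deg [108.3  -0.   -0.2]
[ 0.073 -0.02   0.007]
```

```bash
python3 -m inch '[[0,[0,0,0],[-10,0,0]],[0,[0,0,0],[-10,0,0]],[0,[0,0,0],[-6,0,0]],[0,[0,0,0],[-4,0,0]],[0,[0,0,0],[-4,0,0]],[0,[0,0,0],[-4,0,0]]]' 25; python3 -c "
from h import *
goto([.525,.139,.0305],90);print(np.round(get_obs()['moment'],3))"
```

```text
time: 7.25
position: [0.5249, 0.1393, 0.0305]
tool_rot: [-0.028, 0.706, 0.029, 0.708]
ft_force: [-0.4, -0.5, -0.2]
grip_width: 0.0116
pos [524.9 139.3  30.5] shift mm [ 0.  -0.3  0.1] jaw yaw 94.6 q6 -1.6
turn deg [ 4.6  0.2 -0.1]
[ 0.003 -0.022 -0.683]
```

The moment spiked to -0.68 N m and the opening grew to 11.6 mm, so the dial is hard against its stop. I'll release and lift.

```bash
python3 -m inch '[[45,[0,0,0],[0,0,0]],[45,[0,0,0],[0,0,0]],[45,[-30,0,0],[0,0,0]],[45,[-40,0,0],[0,0,0]],[70,[-40,0,0],[0,0,0]],[70,[-40,0,0],[0,0,0]],[70,[-30,0,0],[5,0,0]],[80,[0,0,0],[0,0,0]]]'; sed -i 's/goto(.*); im/goto([.472,-.213,.2],-15); im/' look.py; python3 look.py w9.png tin_rim=.099 dial_grip=.037
python3 -c "
import cv2
from h import *
P=imaging.camera_params('wrist');u,v=proj(P,[.525,.139,.03]).astype(int);print(u,v)
a=cv2.imread('pics/w9.png')[max(v-50,0):v+50,max(u-50,0):u+50];cv2.imwrite('pics/w9c.png',cv2.resize(a,None,fx=5,fy=5,interpolation=cv2.INTER_CUBIC))"
```

```text
time: 8.25
position: [0.5244, 0.139, 0.2159]
tool_rot: [0.008, 0.706, -0.008, 0.708]
ft_force: [-0.2, 0.3, 0.0]
grip_width: 0.0734
pos [524.4 139.  215.9] shift mm [  15.4 -353.1  -44.4] jaw yaw 88.7 q6 -1.5
turn deg [ 1.037e+02  1.000e-01 -2.000e-01]
tin_rim 0.96 [425.8 211.2] [0.5298 0.2664 0.099 ]
dial_grip 0.66 [276.  188.1] [0.5216 0.1355 0.037 ]
279 192
```

View pics/w9c.png

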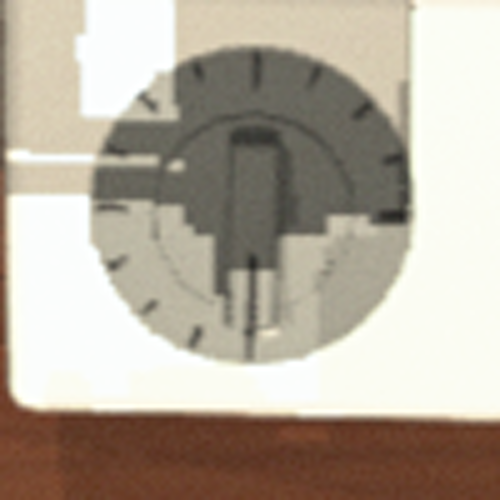

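The nose now points along +x, right on the zero tick at crop px (250,345), so the dial is at zero. Next I'll measure the tin from directly above.

```bash
python3 -m inch '[[87,[0,43,2],[5,0,0]],[87,[0,43,2],[0,0,0]],[87,[0,41,2],[0,0,0]],[87,[0,0,0],[0,0,0]]]' 
cat > tin.py <<'E'
import sys
from h import *
im,P=snap('wrist',sys.argv[1]); r=imaging.tip_of('wrist','tin_rim'); print([(round(a['confidence'],2),np.round(at_z(P,a['pixel'],.099),4)) for a in r[:2]])
def ring(c,n=72): return [c+np.array([.025*np.cos(t),.025*np.sin(t),0]) for t in np.linspace(0,2*np.pi,n,endpoint=False)]
g=cv2.GaussianBlur(cv2.cvtColor(im,cv2.COLOR_RGB2GRAY),(3,3),0).astype(np.float32)
mag=np.hypot(cv2.Sobel(g,5,1,0),cv2.Sobel(g,5,0,1)); c0=at_z(P,r[0]['pixel'],.099)
best=max((( np.mean([cv2.getRectSubPix(mag,(1,1),tuple(map(float,proj(P,q))))[0,0] for q in ring(c0+[dx,dy,0])]),dx,dy) for dx in np.arange(-.005,.0051,.0005) for dy in np.arange(-.005,.0051,.0005)))
c=c0+[best[1],best[2],0]; print('rim fit',best[0],np.round(c,4),'camera',np.round(P['xyz'],3))
goto(c)
o=im[:,:,::-1].copy()
for q in ring(c): u,v=proj(P,q); cv2.circle(o,(int(u),int(v)),0,(0,0,255),-1)
u,v=proj(P,c).astype(int); cv2.imwrite('pics/c_'+sys.argv[1],cv2.resize(o[max(v-70,0):v+70,max(u-70,0):u+70],None,fx=4,fy=4))
E
python3 tin.py t1.png
```

```text
time: 8.9
position: [0.5351, 0.2661, 0.204]
tool_rot: [0.039, 0.713, -0.042, 0.699]
ft_force: [-0.3, -0.0, -0.4]
grip_width: 0.087
[(0.96, array([0.5286, 0.2636, 0.099 ]))]
rim fit 178.24257 [0.5276 0.2646 0.099 ] camera [0.453 0.275 0.367]
pos [534.6 263.6 204.1] shift mm [105.2   0.8  -4.9] jaw yaw 83.3 q6 -1.18
turn deg [-0.  -1.1  0.4]
```

View pics/c_t1.png

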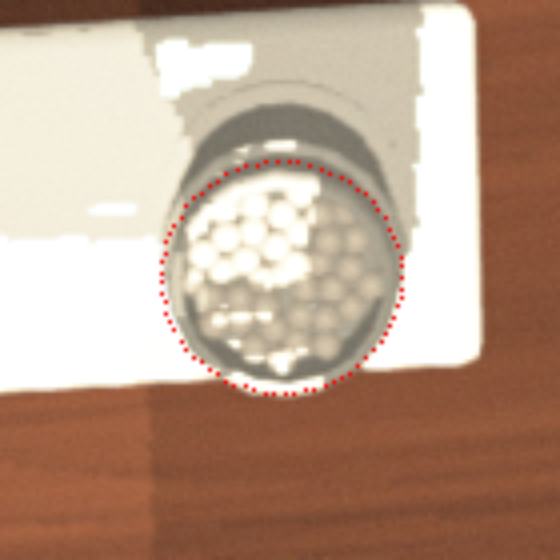

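The rim fit sits about 1 mm off the seen edge, and the readings scatter by ±2 mm. I'll cross-check the trap's heading from the plate's edges.

```bash
cat > plate.py <<'E'
from h import *
im,P=snap('wrist'); 
xs=np.arange(.45,.61,.0005); 
sat=cv2.cvtColor(im,cv2.COLOR_RGB2HSV)[:,:,1].astype(np.float32)
E=[]
for y in np.arange(.12,.30,.003):
    px=np.array([proj(P,[x,y,.018]) for x in xs],np.float32)
    s=cv2.remap(sat,px[None,:,0],px[None,:,1],cv2.INTER_LINEAR,borderValue=255)[0]
    ok=(px[:,0]>2)&(px[:,0]<557)&(px[:,1]>2)&(px[:,1]<417)
    m=(s<80)&ok
    if m.sum()>60:
        i=np.where(m)[0]; E.append((y,xs[i[0]],xs[i[-1]]))
E=np.array(E)
for k in (1,2):
    e=E
    for _ in range(4):
        c=np.polyfit(e[:,0],e[:,k],1); r=np.abs(e[:,k]-np.polyval(c,e[:,0])); e=e[r<=max(.0012,np.median(r)*2)]
    print('edge',k,'slope deg',round(np.degrees(np.arctan(c[0])),2),'n',len(e),'of',len(E),'x at y=.2658',round(np.polyval(c,.2658),4),'x at .139',round(np.polyval(c,.139),4))
E
python3 plate.py
```

```text
edge 1 slope deg 2.82 n 60 of 60 x at y=.2658 0.4793 x at .139 0.473
edge 2 slope deg 3.6 n 30 of 60 x at y=.2658 0.5795 x at .139 0.5715
```

Relative to the dial, which was located accurately by gripping it, the tin comes out at about (0.5317, 0.2658). Now to the lid.

```bash
python3 -m inch '[[87,[-10,-50,-5],[10,0,0]],[87,[0,-50,0],[0,0,0]],[87,[0,-50,0],[0,0,0]],[87,[0,-50,0],[0,0,0]],[87,[0,-50,0],[0,0,0]],[87,[0,-50,0],[0,0,0]],[87,[0,-50,0],[0,0,0]],[87,[0,-50,0],[0,0,0]],[87,[0,-40,0],[0,0,0]],[87,[0,0,0],[0,0,0]]]'; python3 -c "
from h import *
goto([.4725,-.213,.2],-15)"
```

```text
time: 10.3
position: [0.3974, -0.1809, 0.2184]
tool_rot: [0.106, 0.706, -0.114, 0.691]
ft_force: [-0.7, 1.0, -0.1]
grip_width: 0.0874
pos [ 397.4 -180.9  218.4] shift mm [16.9 -7.1 81.7] jaw yaw 72.0 q6 -1.91
turn deg [87.  -0.2  1.5]
```

```bash
python3 -m inch '[[87,[0,-4,41],[0,0,1.5]],[87,[0,-4,41],[0,0,0]],[87,[0,0,0],[10,0,0]],[87,[0,0,0],[10,0,0]],[87,[0,0,0],[10,0,0]],[87,[0,0,0],[10,0,0]],[87,[0,0,0],[10,0,0]],[87,[0,0,0],[10,0,0]],[87,[0,0,0],[10,0,0]],[87,[0,0,0],[10,0,0]],[87,[0,0,0],[8,0,0]],[87,[0,0,0],[0,0,0]]]'; python3 look.py l1.png lid_centre=.0125 cap_knob=.05
```

```text
time: 11.8
position: [0.4647, -0.205, 0.213]
tool_rot: [-0.574, -0.425, 0.578, -0.395]
ft_force: [-0.4, -0.1, 0.3]
grip_width: 0.0871
pos [ 464.7 -205.   213. ] shift mm [12.5 10.   5.4] jaw yaw -19.2 q6 -0.31
turn deg [-4.2 -1.3  2.1]
lid_centre 0.68 [225.7 261.9] [ 0.3657 -0.2693  0.0125]
lid_centre 0.62 [209.3 122.9] [ 0.4089 -0.1135  0.0125]
cap_knob 0.61 [291.9 205.6] [ 0.4665 -0.2178  0.05  ]
```

View pics/l1.png

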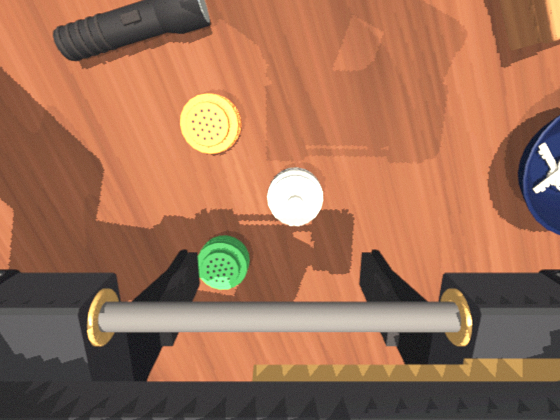

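The aluminium lid is at (295,198), with orange at (210,123) and green at (223,263). The fingers will clear both. I'll descend partway and re-measure.

```bash
python3 -m inch '[[87,[13,8,10],[-4,-1.3,2]],[87,[40,0,0],[0,0,0]],[87,[40,0,0],[0,0,0]],[87,[0,0,0],[0,0,0]]]'; sed -i 's/goto(.*); im/goto([.4705,-.2145,.095],-15); im/' look.py; python3 look.py l2.png lid_centre=.0125 cap_knob=.05
cat > lid.py <<'E'
from h import *
im,P=snap('wrist'); 
p=proj(P,[.4705,-.2145,.03])
for n in ('lid','cap'):
  for r in imaging.cut_out('wrist',n):
    b=np.array(r['box'])
    if np.hypot(*(b[:2]-p))<60:
        cs=cv2.findContours(r['pixels'].astype(np.uint8),0,1)[0]; e=cv2.fitEllipse(max(cs,key=len)); print(n,round(r['confidence'],2),b,np.round(e[0],1),np.round(e[1],1),np.round(at_z(P,e[0],.0125 if n=='lid' else .035),4))
E
python3 lid.py
```

```text
time: 12.45
position: [0.4703, -0.2183, 0.1189]
tool_rot: [-0.56, -0.43, 0.56, -0.434]
ft_force: [-0.3, 0.8, -0.1]
grip_width: 0.0871
pos [ 470.3 -218.3  118.9] shift mm [23.9 -0.9 -3.8] jaw yaw -14.7 q6 -0.39
turn deg [ 0.3  0.2 -0.2]
lid_centre 0.72 [167.8  98.3] [ 0.4115 -0.1135  0.0125]
cap_knob 0.68 [279.8 223.6] [ 0.4715 -0.2202  0.05  ]
lid 0.83 [273.4 188.6  75.1  43.2] [275.4 213.3] [73.3 87.7] [ 0.469  -0.226   0.0125]
cap 0.71 [272.9 211.2  68.   70.6] [274.9 210.8] [67.4 68.1] [ 0.4711 -0.2165  0.035 ]
```

```bash
python3 -m inch '[[87,[35,0,-2],[0,0,0]],[87,[35,0,0],[0,0,0]],[87,[15,0,0],[0,0,0]],[87,[0,0,0],[0,0,0]]]'; sed -i 's/goto(.*); im/goto([.471,-.216,.005],-15); im/' look.py; python3 look.py l3.png cap_knob=.05
```

```text
time: 13.25
position: [0.479, -0.2222, 0.041]
tool_rot: [0.562, 0.422, -0.558, 0.442]
ft_force: [-0.0, -0.7, -0.3]
grip_width: 0.0872
pos [ 479.  -222.2   41. ] shift mm [ 35.7 -10.2  -4.4] jaw yaw -14.7 q6 -0.39
turn deg [ 0.3  0.7 -1.4]
cap_knob 0.89 [260.7 270.7] [ 0.47   -0.2172  0.05  ]
```

View pics/l3.png

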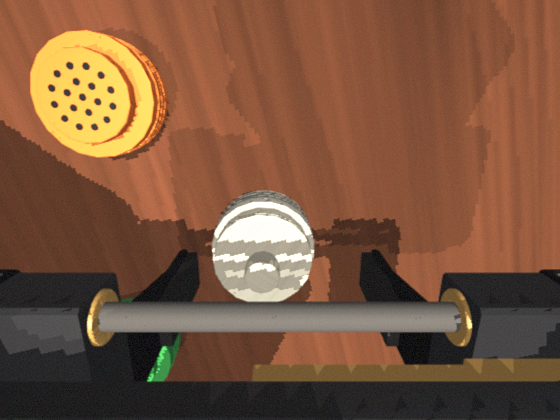

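The lid is between the fingers, with the knob at column 261 against the finger centre at 279. That agrees with the computed -10 mm.

```bash
python3 -m inch '[[87,[0,-10,-4],[0,0.7,-1.4]],[87,[0,0,0],[0,0,0]],[87,[12,0,0],[0,0,0]],[87,[12,0,0],[0,0,0]],[87,[6,0,0],[0,0,0]],[87,[0,0,0],[0,0,0]]]'; python3 -c "
from h import *
goto([.471,-.2165,.005],-15)"
```

```text
time: 14.1
position: [0.4715, -0.2166, 0.0116]
tool_rot: [0.56, 0.43, -0.559, 0.434]
ft_force: [0.3, -0.3, 0.9]
grip_width: 0.087
pos [ 471.5 -216.6   11.6] shift mm [ 6.6 -0.6 -0. ] jaw yaw -14.7 q6 -0.39
turn deg [ 0.3  0.1 -0.3]
```

```bash
python3 -m inch '[[70,[6,0,0],[0,0,0]],[66,[0,0,0],[0,0,0]],[50,[0,0,0],[0,0,0]],[50,[0,0,0],[0,0,0]],[50,[0,0,0],[0,0,0]],[50,[0,0,0],[0,0,0]]]' 4; python3 -c "
from h import *
goto([.471,-.2165,.005],-15)"
```

```text
time: 14.85
position: [0.4715, -0.2166, 0.0051]
tool_rot: [0.56, 0.431, -0.559, 0.434]
ft_force: [0.5, 0.6, -1.6]
grip_width: 0.0599
pos [ 471.5 -216.6    5.1] shift mm [ 0.1 -0.5  0.1] jaw yaw -14.7 q6 -0.39
turn deg [ 0.3  0.1 -0.3]
```

The grip reads 59.9 mm, so the band is held and centred along the jaw axis. I'll release, turn 90° and regrip to centre the other axis as well.

```bash
python3 -m inch '[[87,[0,0,0],[0,0,0]],[87,[0,0,0],[0,0,0]],[87,[0,0,0],[-10,0,0]],[87,[0,0,0],[-10,0,0]],[87,[0,0,0],[-10,0,0]],[87,[0,0,0],[-10,0,0]],[87,[0,0,0],[-10,0,0]],[87,[0,0,0],[-10,0,0]],[87,[0,0,0],[-10,0,0]],[87,[0,0,0],[-10,0,0]],[87,[0,0,0],[-10,0,0]],[87,[0,0,0],[0,0,0]]]' 4; python3 -c "
from h import *
goto([.4715,-.2166,.005],75)"
```

```text
time: 16.35
position: [0.4732, -0.2178, 0.0069]
tool_rot: [0.071, 0.7, -0.074, 0.706]
ft_force: [0.1, 0.2, 0.7]
grip_width: 0.0871
pos [ 473.2 -217.8    6.9] shift mm [ 1.9  0.8 -1.9] jaw yaw 78.2 q6 -2.01
turn deg [3.2 0.5 0.2]
```

```bash
python3 -m inch '[[87,[2,1,-2],[0,0.5,0]],[70,[0,0,0],[0,0,0]],[55,[0,0,0],[0,0,0]],[50,[0,0,0],[0,0,0]],[50,[0,0,0],[0,0,0]],[50,[0,0,0],[0,0,0]]]' 6; python3 -c "
from h import *
goto([.4715,-.2166,.005],78)"
```

```text
time: 17.1
position: [0.4714, -0.2164, 0.0048]
tool_rot: [0.073, 0.703, -0.076, 0.703]
ft_force: [0.4, -0.8, -0.0]
grip_width: 0.06
pos [ 471.4 -216.4    4.8] shift mm [-0.2 -0.2  0.2] jaw yaw 77.9 q6 -2.0
turn deg [-0.1 -0.   0.2]
```

```bash
python3 -m inch '[[50,[0,0,0],[0,0,0]],[50,[-5,0,0],[0,0,0]],[50,[-15,0,0],[0,0,0]],[50,[-30,0,0],[0,0,0]],[50,[-40,0,0],[0,0,0]],[50,[-40,0,0],[0,0,0]],[50,[-40,0,0],[0,0,0]],[50,[-15,0,0],[0,0,0]],[50,[0,0,0],[0,0,0]]]' 30; python3 -c "
from h import *
goto([.5317,.2658,.2],78)"
```

```text
time: 18.23
position: [0.4703, -0.2146, 0.2007]
tool_rot: [0.073, 0.703, -0.076, 0.703]
ft_force: [0.2, -0.3, -1.7]
grip_width: 0.0594
pos [ 470.3 -214.6  200.7] shift mm [ -1.3 482.6 -41. ] jaw yaw 77.9 q6 -2.0
turn deg [-0.1  0.1  0.2]
```

The weight shows (-1.7 N), so it is carrying both lid and cap. I'll transit in two stages.

```bash
python3 -m inch '[[50,[0,20,-3],[0,0,0]],[50,[0,40,-4],[0,0,0]],[50,[0,45,-4],[0,0,0]],[50,[0,45,-4],[0,0,0]],[50,[0,45,-4],[0,0,0]],[50,[0,40,-4],[0,0,0]],[50,[0,20,0],[0,0,0]],[50,[0,0,0],[0,0,0]]]'; python3 -c "
from h import *
goto([.5317,.2658,.2],78)"
```

```text
time: 19.23
position: [0.492, 0.0576, 0.192]
tool_rot: [0.076, 0.711, -0.074, 0.695]
ft_force: [-0.6, 0.4, -1.6]
grip_width: 0.0593
pos [492.   57.6 192. ] shift mm [ -7.8 211.9  -5.1] jaw yaw 77.9 q6 -1.47
turn deg [-0.1 -1.3 -0. ]
```

```bash
python3 -m inch '[[50,[-8,20,0],[0,-1.3,0]],[50,[0,40,0],[0,0,0]],[50,[0,45,0],[0,0,0]],[50,[0,40,0],[0,0,0]],[50,[0,30,0],[0,0,0]],[50,[0,15,0],[0,0,0]],[50,[0,0,0],[0,0,0]]]'; python3 -c "
from h import *
goto([.5317,.2658,.2],78)"
```

```text
time: 20.1
position: [0.526, 0.2455, 0.1932]
tool_rot: [0.074, 0.708, -0.078, 0.698]
ft_force: [-0.3, 0.3, -1.3]
grip_width: 0.0591
pos [526.  245.5 193.2] shift mm [-6.9 21.   1.2] jaw yaw 77.7 q6 -1.11
turn deg [-0.4 -0.8  0.4]
```

```bash
python3 -m inch '[[50,[0,20,1],[0,-0.8,0.4]],[50,[20,1,0],[0,0,0]],[50,[20,0,0],[0,0,0]],[50,[5,0,0],[0,0,0]],[50,[0,0,0],[0,0,0]]]'; python3 - <<'E'
from h import *
goto([.5317,.2658,.12],78)
for c in ('scene','side','wrist'):
    im,P=snap(c,'p_'+c+'.png')
a=[cv2.imread('pics/p_%s.png'%c) for c in('scene','side','wrist')]
def crop(im,P,w):
    u,v=proj(P,[.53,.266,.12]).astype(int); u=max(u,w);v=max(v,w); return cv2.resize(im[v-w:v+w,u-w:u+w],(400,400),interpolation=cv2.INTER_CUBIC)
cv2.imwrite('pics/place.png',np.hstack([crop(a[0],imaging.camera_params('scene'),50),crop(a[1],imaging.camera_params('side'),50)]))
E
```

```text
time: 20.72
position: [0.5325, 0.2651, 0.1476]
tool_rot: [0.078, 0.702, -0.078, 0.703]
ft_force: [1.2, -0.3, -1.9]
grip_width: 0.0594
pos [532.5 265.1 147.6] shift mm [27.6  0.4 -0.9] jaw yaw 77.3 q6 -1.08
turn deg [-0.7  0.1 -0. ]
```

View pics/place.png

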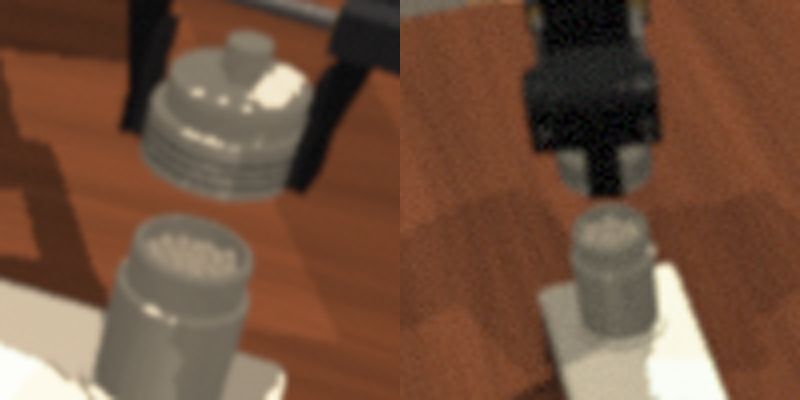

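```bash
python3 - <<'E'
from h import *
p=np.array([.5325,.2651,.1476]); 
for c in('scene','side'):
    P=imaging.camera_params(c); u,v=proj(P,[.53,.266,.12]).astype(int)
    f=lambda X: np.round((proj(P,X)-[max(u,50)-50,max(v,50)-50])*4,1)
    print(c,'knob',f(p+[0,0,.0452]),'lid',f(p+[0,0,.0077]),'lid low ring',[f(p+[.03*np.cos(t),.03*np.sin(t),-.0048])[0] for t in np.arange(0,6.28,.3)][:0])
    ring=np.array([f([.5317+.025*np.cos(t),.2658+.025*np.sin(t),.099]) for t in np.arange(0,6.28,.05)]); print(' rim box',ring.min(0),ring.max(0))
    ring=np.array([f(p+[.03*np.cos(t),.03*np.sin(t),-.0048]) for t in np.arange(0,6.28,.05)]); print(' lid low box',ring.min(0),ring.max(0))
    for a in ([.005,0,0],[0,.005,0]): print('  5mm',a,f(np.array([.5317,.2658,.099])+a)-f([.5317,.2658,.099]))
E
python3 -c "
import cv2,numpy as np
a=cv2.imread('pics/place.png');b=cv2.resize(a[150:300,520:690],None,fx=4,fy=4,interpolation=cv2.INTER_CUBIC);cv2.imwrite('pics/side_z.png',b)"
```

```text
scene knob [240.1  54.6] lid [218.1 134.3] lid low ring []
 rim box [128.9 211.1] [250.9 280.1]
 lid low box [135.7 121.6] [288.1 200.9]
  5mm [0.005, 0, 0] [-1.5  6.2]
  5mm [0, 0.005, 0] [12.2  3.1]
side knob [192.4 103.4] lid [198.8 154.9] lid low ring []
 rim box [168.4 203.3] [244.2 250.5]
 lid low box [153.8 143.8] [247.8 200.1]
  5mm [0.005, 0, 0] [ 7.3 -1.6]
  5mm [0, 0.005, 0] [-2.  -4.4]
```

```bash
cat > chk.py <<'E'
from h import *
import sys
tin=np.array([.5317,.2658,.099]); out=[]
for c in('scene','side'):
    p,r,s=T(); print(c,np.round(p*1000,1)); im,P=snap(c); o=cv2.resize(im[:,:,::-1],None,fx=6,fy=6,interpolation=cv2.INTER_CUBIC)
    def ring(ctr,rad,col):
        pts=np.array([(proj(P,ctr+rad*np.array([np.cos(t),np.sin(t),0]))+.5)*6 for t in np.arange(0,6.3,.03)]).astype(int); cv2.polylines(o,[pts],True,col,1); return pts
    ring(tin,.025,(0,0,255)); lo=p+[0,0,-.0048]
    ring(lo,.03,(0,255,0)); ring(lo+[0,0,.039],.027,(255,255,0)); ring(lo+[0,0,.057],.009,(0,255,255))
    u,v=((proj(P,[.53,.266,.13])+.5)*6).astype(int); u=max(u,200); out.append(o[max(v-300,0):max(v-300,0)+560,u-200:u+200])
    for n in('cap_knob','lid_centre','tin_rim'):
        X={'cap_knob':p+[0,0,.0452],'lid_centre':p+[0,0,.0077],'tin_rim':tin}[n]
        q=proj(P,X); 
        for a in imaging.tip_of(c,n)[:3]:
            if np.hypot(*(a['pixel']-q))<25: print(' ',n,round(a['confidence'],2),'net-pred px',np.round(a['pixel']-q,1))
    for n in('cap','lid'):
        for a in imaging.cut_out(c,n)[:3]:
            if np.hypot(*(np.array(a['box'])[:2]-proj(P,p+[0,0,.02])))<25: print('  box',n,np.round(a['box'],1),round(a['confidence'],2))
cv2.imwrite('pics/'+sys.argv[1],np.hstack(out))
E
python3 chk.py chk1.png
```

```text
scene [532.9 265.3 148.3]
  cap_knob 0.87 net-pred px [ 0.8 -1.3]
  lid_centre 0.9 net-pred px [-0.4 -3.7]
  tin_rim 0.84 net-pred px [-0.8  0.1]
  box cap [445.1 195.1  32.1  31.8] 0.65
  box lid [439.3 212.4  37.   25.2] 0.94
side [532.6 265.3 148. ]
  lid_centre 0.67 net-pred px [-0.3 -2.1]
  tin_rim 0.96 net-pred px [-0.2 -0.4]
  box lid [242.4 122.2  27.1  15.9] 0.49
```

View pics/chk1.png

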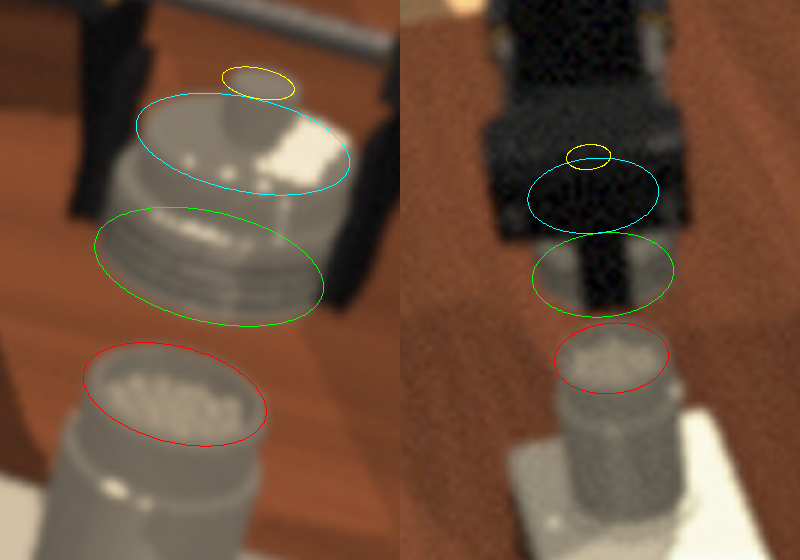

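The overlays match: the red rim ring lies on the tin mouth and the green ring on the lid's edge, in both views and within about 1 mm. I'll lower now.

```bash
python3 -m inch '[[50,[12,0,-1],[0,0,0]],[50,[14,0,0],[0,0,0]],[50,[7,0,0],[0,0,0]],[50,[0,0,0],[0,0,0]]]'; python3 -c "
from h import *
goto([.5317,.2658,.0868],78);print(T()[2]['moment'])"
```

```text
time: 21.98
position: [0.5307, 0.2653, 0.1112]
tool_rot: [0.078, 0.703, -0.078, 0.703]
ft_force: [-0.0, 0.2, -1.4]
grip_width: 0.0593
pos [530.7 265.3 111.2] shift mm [24.4  0.7  0.9] jaw yaw 77.4 q6 -1.07
turn deg [-0.6 -0.   0. ]
[ 0.12331602 -0.05723585  0.03539152]
```

```bash
python3 -m inch '[[50,[5,0.5,0.7],[0,0,0]],[50,[4,0,0],[0,0,0]],[50,[3,0,0],[0,0,0]],[50,[0,0,0],[0,0,0]]]'; python3 -c "
from h import *
goto([.5317,.2658,.0868],78);print(T()[2]['moment'])"
```

```text
time: 22.48
position: [0.5321, 0.2658, 0.0987]
tool_rot: [0.078, 0.703, -0.078, 0.703]
ft_force: [-0.0, 0.5, -1.4]
grip_width: 0.0592
pos [532.1 265.8  98.7] shift mm [11.9 -0.1 -0.4] jaw yaw 77.4 q6 -1.07
turn deg [-0.6  0.  -0. ]
[ 0.10215459 -0.05378083  0.04576084]
```

The lid's skirt is already over the neck, with no contact force.

```bash
python3 -m inch '[[50,[4,0,0],[0,0,0]],[50,[4,0,0],[0,0,0]],[50,[2,0,0],[0,0,0]],[50,[0,0,0],[0,0,0]]]'; python3 -c "
from h import *
goto([.5317,.2658,.0868],78);print(T()[2]['moment'])"
```

```text
time: 22.98
position: [0.5322, 0.2659, 0.0883]
tool_rot: [0.078, 0.702, -0.078, 0.703]
ft_force: [-0.2, -0.6, -2.5]
grip_width: 0.0596
pos [532.2 265.9  88.3] shift mm [ 1.5 -0.2 -0.4] jaw yaw 77.4 q6 -1.07
turn deg [-0.6  0.1 -0. ]
[ 0.0987301  -0.05704833 -0.02860149]
```

```bash
python3 -m inch '[[50,[1,0,0],[0,0,0]],[50,[1,0,0],[0,0,0]],[50,[1,0,0],[0,0,0]],[50,[0,0,0],[0,0,0]]]'; python3 -c "
from h import *
goto([.5317,.2658,.0868],78);print(T()[2]['moment'])"
```

```text
time: 23.48
position: [0.5322, 0.2659, 0.0869]
tool_rot: [0.078, 0.702, -0.077, 0.703]
ft_force: [0.0, 0.8, -2.7]
grip_width: 0.0594
pos [532.2 265.9  86.9] shift mm [ 0.1 -0.3 -0.5] jaw yaw 77.4 q6 -1.07
turn deg [-0.6  0.1 -0. ]
[0.0752709  0.01558045 0.00106783]
```

```bash
python3 -m inch '[[50,[1,0,0],[0,0,0]],[50,[1.5,0,0],[0,0,0]],[50,[0,0,0],[0,0,0]]]'; python3 -c "
from h import *
goto([.5317,.2658,.0868],78)"
```

```text
time: 23.85
position: [0.5323, 0.266, 0.0869]
tool_rot: [0.078, 0.702, -0.077, 0.704]
ft_force: [-0.9, -0.4, -1.6]
grip_width: 0.0592
pos [532.3 266.   86.9] shift mm [ 0.1 -0.3 -0.5] jaw yaw 77.4 q6 -1.07
turn deg [-0.6  0.1 -0. ]
```

```bash
python3 -m inch '[[50,[4,0,0],[0,0,0]],[50,[4,0,0],[0,0,0]]]'; python3 -c "
from h import *
goto([.5317,.2658,.0868],78);print(T()[2]['ft_force'])"
```

```text
time: 24.1
position: [0.5324, 0.266, 0.0863]
tool_rot: [0.077, 0.702, -0.077, 0.704]
ft_force: [-8.6, -2.6, 30.0]
grip_width: 0.0592
pos [532.4 266.   86.3] shift mm [-0.5 -0.3 -0.6] jaw yaw 77.4 q6 -1.07
turn deg [-0.6  0.2 -0. ]
[-8.57802028 -2.59428892 29.96374527]
```

It is hard against the rim: 30 N at z = 0.0863, where 0.0868 was predicted. I'll relax and release, then dwell.

```bash
python3 -m inch '[[50,[0,0,0],[0,0,0]],[50,[0,0,0],[0,0,0]],[87,[0,0,0],[0,0,0]],[87,[0,0,0],[0,0,0]],[87,[0,0,0],[0,0,0]],[87,[0,0,0],[0,0,0]],[87,[0,0,0],[0,0,0]],[87,[0,0,0],[0,0,0]]]'; python3 -c "
from h import *
goto([.532,.266,.12],78)
# net check
P=imaging.camera_params('scene')
"
```

```text
time: 25.1
position: [0.5336, 0.2663, 0.0855]
tool_rot: [0.078, 0.701, -0.077, 0.705]
ft_force: [0.4, -0.4, 0.4]
grip_width: 0.0867
pos [533.6 266.3  85.5] shift mm [-34.5  -0.6  -1.3] jaw yaw 77.4 q6 -1.07
turn deg [-0.6  0.3 -0.1]
```

```bash
python3 -m inch '[[87,[-15,0,0],[0,0,0]],[87,[-15,0,-1],[0,0,0]],[87,[-9,0,0],[0,0.3,0]],[87,[0,0,0],[0,0,0]]]'; python3 -c "
from h import *
goto([.532,.266,.1245],78)"
```

```text
time: 25.6
position: [0.5331, 0.2668, 0.1287]
tool_rot: [0.078, 0.702, -0.076, 0.704]
ft_force: [-0.0, 0.3, 0.8]
grip_width: 0.0869
pos [533.1 266.8 128.7] shift mm [ 4.2 -1.  -0.9] jaw yaw 77.4 q6 -1.08
turn deg [-0.6  0.2 -0.2]
```

```bash
python3 -m inch '[[50,[4,-1,-1],[0,0,0]],[30,[0,0,0],[0,0,0]],[22,[0,0,0],[0,0,0]],[5,[0,0,0],[0,0,0]],[5,[0,0,0],[0,0,0]],[5,[0,0,0],[0,0,0]],[5,[0,0,0],[0,0,0]]]' 12; python3 chk.py chk2.png
```

```text
time: 26.48
position: [0.5309, 0.2656, 0.123]
tool_rot: [0.078, 0.703, -0.077, 0.703]
ft_force: [0.3, 0.7, -0.3]
grip_width: 0.0251
scene [530.9 265.6 123. ]
  cap_knob 0.73 net-pred px [-5.9 18.3]
  lid_centre 0.94 net-pred px [-6.5 17. ]
  box cap [437.8 229.2  32.2  28.5] 0.64
side [530.9 265.7 123.1]
  lid_centre 0.7 net-pred px [ 2.  10.1]
  tin_rim 0.86 net-pred px [ 3.3 -0. ]
  box cap [243.4 129.8  22.1  16.7] 0.59
  box lid [245.5 138.1  21.8  14.5] 0.49
```

```bash
python3 -m inch '[[5,[0,0,0],[0,0,0]],[5,[0,0,0],[0,0,0]],[5,[0,0,0],[0,0,0]],[5,[0,0,0],[0,0,0]]]' 15; python3 -c "
from h import *
goto([.532,.266,.195],78)"
```

```text
time: 27.58
position: [0.5309, 0.2657, 0.123]
tool_rot: [0.078, 0.703, -0.077, 0.703]
ft_force: [-0.2, -0.1, 0.3]
grip_width: 0.0171
pos [530.9 265.7 123. ] shift mm [-72.    0.7   1.1] jaw yaw 77.4 q6 -1.08
turn deg [-0.6  0.  -0.1]
```

The knob is gripped (17.1 mm opening on an 18 mm knob). I'll lift straight up, slowly at first, by about 85 mm in all.

```bash
python3 -m inch '[[5,[-2,0,0],[0,0,0]],[5,[-4,0,0],[0,0,0]],[5,[-6,0,0],[0,0,0]],[5,[-10,0,0],[0,0,0]],[5,[-15,0,0],[0,0,0]],[5,[-20,0,0],[0,0,0]],[5,[-20,0,0],[0,0,0]],[5,[-8,0,0],[0,0,0]],[5,[0,0,0],[0,0,0]],[5,[0,0,0],[0,0,0]]]' 15; sed -i "s/lo=p+.*/lo=tin+[0,0,-.017]; cap=p+[0,0,-.016]/; s/ring(lo+\[0,0,.039\],.027,(255,255,0)); ring(lo+\[0,0,.057\]/ring(lo+[0,0,.025],.03,(0,255,0)); ring(cap+[0,0,.014],.027,(255,255,0)); ring(cap+[0,0,.032]/; s/+\[0,0,.0452\]/+[0,0,.009]/;s/p+\[0,0,.0077\]/tin-[0,0,.0045]/" chk.py; python3 chk.py chk3.png; python3 -c "
from h import *
goto([.532,.266,.2],78)"
```

```text
time: 28.82
position: [0.5307, 0.2653, 0.215]
tool_rot: [0.078, 0.702, -0.077, 0.704]
ft_force: [-0.4, -0.6, -1.7]
grip_width: 0.0172
scene [530.7 265.3 215. ]
  cap_knob 0.55 net-pred px [1.2 0.3]
  lid_centre 0.69 net-pred px [ 2.1 -2.7]
  box cap [449.9 178.6  34.1  27.6] 0.8
side [530.8 265.3 214.7]
  cap_knob 0.64 net-pred px [ 3.3 -1.3]
  tin_rim 0.78 net-pred px [-0.9 -1.4]
  tin_rim 0.56 net-pred px [2.9 3.7]
  box cap [240.   98.7  23.6  15.4] 0.49
pos [531.1 265.5 215.3] shift mm [15.3  0.7  0.8] jaw yaw 77.4 q6 -1.08
turn deg [-0.6  0.1 -0.2]
```

View pics/chk3.png

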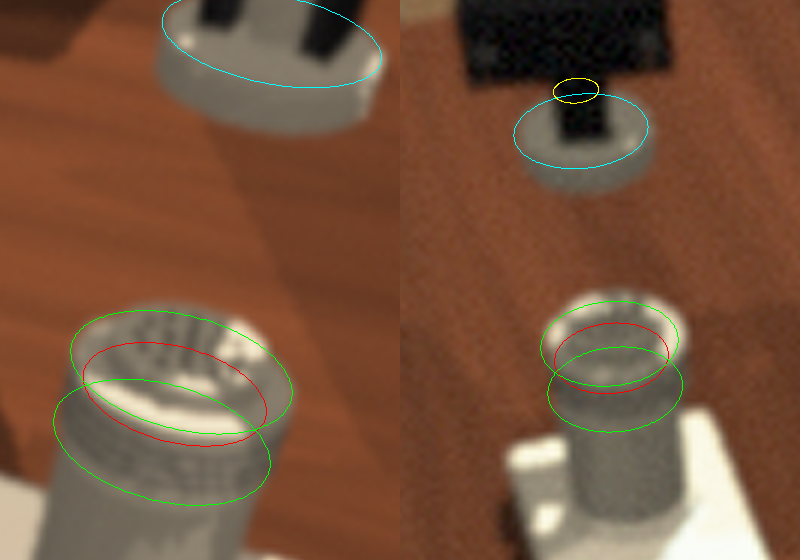

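The lid is seated and level on the tin, with its band matching the predicted green rings. The cap is held level about 90 mm above it. Handing in.

```bash
python3 -c "
from h import *
robot.hand_in(); s=get_obs(); print(s['time'],s['grip_width'],s['ft_force'])"
```

```text
the job is handed in; nothing more can be done
the job is handed in; nothing more can be done
```

The job was handed in at about 29 s of the 72 s allowed; no verdict comes back, so what follows is from my own checks.

- **Dial:** I turned the week dial about 143° anticlockwise until it hit its stop (the moment jumped to -0.68 N m). A close picture then showed the nose on the tick I took for zero.
- **Lid onto the tin:** I centred the lid in the gripper with two grips at right angles, carried it over with its cap on and lowered it in small steps. It stopped hard at z = 0.0863 m, with 0.0868 m expected, under a deliberate 30 N push. I then let go.
- **Cap:** I gripped it by the knob (17.2 mm opening, 15 N) and lifted it about 92 mm straight up. It finished level to well under 1° by tool pose, within about 1 mm of the tin's axis as I estimated it.
- **Last pictures:** They show the lid seated, level and in line with its predicted outline to about 1–2 mm, with the cap clear above it.

**Disagreements:** Single-picture position estimates scattered by 2–4 mm, so I fixed the tin's position relative to the dial I had gripped. After the lift, the detection network gave a second, weaker tin-rim reading in the side view, 3–4 pixels off; I left it.

**Not checked:** I took no final measurement of the bowls, torch and trinket box. None of my moves went near them. The state reading after hand-in was refused.

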